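Hold a tree-ring slab down on the hand-pumped vacuum plate

TASK

Take the long rectangular wood slab and set it down flat on the vacuum plate, lengthways along it, so that it covers the whole rubber seal; place it, do not drop it. Then, with the slab let go and staying put, draw the vacuum by working the pump lever through three full strokes, each one down to its stop and back up to its rest. Leave everything else on the table where it is.

Things in the scene. Friction and masses are not known exactly. Their poses are not given: they have to be found in the camera images.
- slab: the wood slab to be held: flat, pale, rectangular, fine brown lines across its top, dark bark on one short end (+x); 140 (x) x 56 (y) x 30 (z) mm, about 0.15 kg, loose, flat on the table left or right of the vacuum unit, the only long wood sample. Origin: centre of its underside; z up. Grip it from above across its 56 mm width. On the plate either end may face the robot.
- clamp: the fixed vacuum unit, placed and turned a little differently each time: grey base 220 (x) x 340 (y) x 20 mm high, origin at the centre of its underside, x away from the robot, y left, z up. The vacuum plate stands on its left half (centre line at y = +90 mm), the hand pump with its lever on its right half (y = -90 mm).
- seal_mid (a point): centre of the seal's top, 60 mm above the table, axes as the unit's. The vacuum plate is aluminium, 110 (x) x 36 (y) mm, with a black rubber seal flush round its edge; nothing below it is wider, down to the base at 20 mm. A centred slab overhangs it by 10 mm on each long side and 15 mm at each end.
- seal_near (a point): middle of the seal's short end nearest the robot, on its outer edge, 55 mm from seal_mid along the unit's -x, 60 mm above the table
- seal_far (a point): middle of the seal's short end farthest from the robot, on its outer edge, 55 mm from seal_mid along the unit's +x, 60 mm above the table
- grip (a point): centre of the black crossbar grip (80 mm long along the unit's y, 18 mm thick, round) at the end of the steel pump lever; moves with it. The lever points towards the robot (unit's -x). Height of this point: 180 mm at rest, 80 mm fully down; horizontally it is in the same place at both, and 8 mm nearer the robot halfway.
- hinge (a point): the lever's hinge, 130 mm above the table, 170 mm from the grip, on a level pin along the unit's y, between two steel cheeks 145 mm high. At rest the lever rises 0.3 rad from here to the grip; fully down it slopes 0.3 rad below level.
- pump_lever (a joint): angle of the pump lever, rad: 0 at rest (up), growing as the grip is pressed down, 0.6 at the lower stop. A spring returns it to 0 in less than 1 s when let go; pressing the grip takes about 4 N at the top and 11 N at the bottom. It can be pressed from above with the closed fingertips.
- disc: bystander: round branch slice with bark, 84 mm across, 28 mm high, lying where the slab could also lie, on the other side of the unit; origin at the centre of its underside
- block: bystander: plain brown wood block 75 x 50 x 45 mm, at the near left; origin at the centre of its underside
- phone: bystander: phone in a green case, 140 (x) x 70 (y) x 9 mm, flat on the table between the robot's base and the vacuum unit; origin at the centre of its underside
- mug: bystander: white mug, 80 mm across, 92 mm high, at the far left; origin at the centre of its underside
- jar: bystander: amber jar, 64 mm across, 85 mm high, at the far right; origin at the centre of its underside
- brush: bystander: brush 180 mm long lying on the table at the near right; origin at the centre of its underside
Not all that is in view belongs to the job. What is shaped like the slab but orange or turquoise is not meant.

How it is judged (in metres and radians):
On the way, in this order (a step that is already met when the one before it is completed fails the run):
1. the slab lies flat on the seal, covering all of it, let go and at rest (z of seal_mid in the frame of slab between -0.005 and 0.005 m and angle between slab's own z axis and vertical below 0.06 rad and y of seal_near in the frame of slab between -0.01 and 0.01 m and x of seal_near in the frame of slab between -0.07 and 0.07 m and y of seal_far in the frame of slab between -0.01 and 0.01 m and x of seal_far in the frame of slab between -0.07 and 0.07 m and contact force between the fingers and slab below 0.1 N and linear speed of slab below 0.02 m/s), for 0.2 s.
2. first stroke: pump lever fully down, the slab still covering the seal (z of seal_mid in the frame of slab between -0.005 and 0.005 m and angle between slab's own z axis and vertical below 0.06 rad and y of seal_near in the frame of slab between -0.01 and 0.01 m and x of seal_near in the frame of slab between -0.07 and 0.07 m and y of seal_far in the frame of slab between -0.01 and 0.01 m and x of seal_far in the frame of slab between -0.07 and 0.07 m and value of joint pump_lever above 0.54 rad), for 0.05 s.
3. first stroke: pump lever back fully up, the slab still covering the seal (z of seal_mid in the frame of slab between -0.005 and 0.005 m and angle between slab's own z axis and vertical below 0.06 rad and y of seal_near in the frame of slab between -0.01 and 0.01 m and x of seal_near in the frame of slab between -0.07 and 0.07 m and y of seal_far in the frame of slab between -0.01 and 0.01 m and x of seal_far in the frame of slab between -0.07 and 0.07 m and value of joint pump_lever below 0.06 rad), for 0.05 s.
4. second stroke: pump lever fully down, the slab still covering the seal (all of step 2), for 0.05 s.
5. second stroke: pump lever back fully up, the slab still covering the seal (all of step 3), for 0.05 s.
6. third stroke: pump lever fully down, the slab still covering the seal (all of step 4), for 0.05 s.
7. third stroke: pump lever back fully up, the slab still covering the seal (all of step 5), for 0.05 s.
At the end, for the whole second after the job is handed in: The slab lies flat (within 0.06 rad, 5 mm in height) on the vacuum plate and covers the whole seal (within 10 mm across it, 15 mm along it), let go and at rest, and the pump lever is back up (within 0.06 rad), after three strokes that each passed 0.54 rad of its 0.6 rad and came back under 0.06 rad (all of step 7 and contact force between the fingers and slab below 0.1 N and linear speed of slab below 0.02 m/s); the robot touches nothing.
It fails at once if the slab dropped from more than 20 mm above the vacuum plate (contact force between the fingers and slab below 0.1 N and horizontal distance between slab and seal_mid below 0.08 m and height (world z) of slab above 0.08 m).
It fails at once if something else on the table (disc, block, phone, mug, jar or brush) moved by more than 30 mm (distance of any of disc, block, phone, mug, jar, brush from where it was at the start of the episode above 0.03 m).
It also fails if it takes over 61 s, if anything falls off the work surface, if the arm or the gripper's body presses on something with over 40 N, if the wrist force passes 120 N, or if a joint passes its speed limit or range.

ROBOT

A 6-joint arm with a two-finger parallel gripper is mounted at the origin on the work surface. World frame = base frame: x ahead of the robot, y to its left, z up, the work surface at z = 0. Lengths are in mm, angles in rad, forces in N, time in s.
With the tool pointing down it reaches from about 350 to 775 mm from the base axis. Payload 7.3 kg.
Tool frame: the origin (TCP) lies on the centre line of the jaws, within the pads' length; the fingertips stand 14 mm ahead of it and the grasp point (between the pads) lies 5 mm behind it; z points along the fingers, y is the line along which they close (so a half turn about z gives the same grasp; the last joint's range is limited). The gripper opens to 92 mm and grips with 3 to 60 N. Pads are 19 mm wide; open, the fingers measure 130 mm over their backs; the gripper's body (75 mm by 190 mm) begins 47 mm behind the grasp point.
Start: joints at [-1.457, 0.342, 1.524, -0, 1.275, -0.146], TCP at [134.887, -507.394, 240.741] pointing down, gripper open.
Joint ranges: [-2.53, 2.53], [-0.77, 2.02], [0.04, 2.7], [-1, 4.14], [0.28, 2.66], [-3.11, 3.11]. Speed limits (rad/s): [2.57, 2.57, 3.14, 3.14, 3.14, 3.14].

INTERFACE

Orientations are given as [roll, pitch, yaw] about the fixed x, y, z axes, in that order (R = Rz(yaw) Ry(pitch) Rx(roll)).
In Python, from plant import get_obs, capture, bot, spot_in, trace, pinpoint gives the robot as it stands.
- The arm moves only by the tool play_rows, never from a script. Its argument "rows" is a list of rows, each a list of 2 entries, a list of its own where there are three numbers: the shift along the world's x, y, z in units of 3 cm (1.0 is 3 cm), then the turn, a rotation vector about the world's x, y, z in units of 8 degrees (1.0 is 8 degrees). A call has 1 to 12 rows; each row shifts and turns the commanded pose from where the row before left it; what a row does not reach is not made up. A row lasts 1/8 s, in which the tool goes at most 62.5 mm and 10.7 degrees, less where a joint would pass 70% of its speed; a pose out of reach is approached as far as the arm can. A call with a number of a shift or a turn outside -1 to 1 is refused whole. A call with a gripper value outside its range is refused whole. "hand" is the opening, from -1 (shut) to 1 (fully open), set as the call begins (left out, the last holds). The fingers move at their own pace and stop on an object; the grip force is fixed at half the most. Time passes only in rows, so rows that do not move let the fingers close. It gives the time, the measured TCP pose, the force, the opening and the grip force at its end, in the units of the state.
- get_obs(): the state, without advancing time (a new reading comes with each control period).
- capture(name): name is "side" or "top" or "wrist"; returns a dict with "frame" (400x640x3 uint8, red, green, blue), "fov_y" (degrees; the focal length in pixels is half the picture's height over the tangent of half this angle, whatever the lens; pixels are square), "cx", "cy" (the principal point, pixels), "rvec" (rotation vector, rad) and "tvec" (3), from world to camera coordinates, as OpenCV has them; the wrist camera has in their place "hand_eye" (4x4, takes a point from camera to tool coordinates, whose origin is the TCP and whose axes are the flange's). Camera axes: x right, y down, z forward; pixel columns grow to the right and rows downward; lengths in mm; the calibration is good to about 2 mm. A picture is of the moment at which its call begins: read the wrist's pose just before it. There is no depth.
- bot.close_job(): hands the job in; it is judged then, once.
Trained networks look in the newest picture that a camera, given by its name, has taken for a name from the list of things; names that differ only in an ending like _2 or _b are one class to them, and where a whole thing is asked for, a point or a joint stands for the part that bears it (a point fixed in the world has none). Each returns a list of dicts, best first, with "p" (0 to 1); they miss things now and then, are a little off and sometimes report something else, mostly with a low value. They report only what shows in the picture. A call takes as long as a camera call. They do not tell look-alikes from the thing itself.
- spot_in(query, camera): "at" ([row, column] in pixels, amid what is visible of it).
- trace(query, camera): "mask" (400x640 bool, what is visible of it) and "at" ([row, column] in pixels, amid what is visible of it).
- pinpoint(query, camera): "at" ([row, column] in pixels: a listed point, or the origin of a listed thing).
The state is a dict: "time": time; "joint_positions": joint angles; "dq": joint speeds; "tau": joint torques, N m; "tool_pos": TCP position; "tcp_rot": TCP orientation; "contact_force": force on the tool from outside, world axes, zero at the start; "moment": the same for the moment, N m; "grip_width": finger opening in mm; "finger_force": force on a finger pad.
Only numpy, scipy, OpenCV 4.12 (cv2) and the standard library are available. Lean on these libraries where they do the work, as an engineer would, in place of code of your own. Each camera call takes 0.05 s, during which the arm holds its last target. There are 200 camera calls.

## Working session

There is one attempt and no reset: what is moved stays moved. The work goes in short steps, Python scripts to look and compute and a tool call to move; the robot and the scene stay as the last step left them, time stands still between calls to the robot, and variables do not carry over. Pictures are saved under pics/ and viewed, at most 10 in all, crops included, and the job is handed in when it is done.

Besides the shell and the picture viewer there is one more tool, called after "Emit:" as name(argument=value, ...) on one line, values as JSON. play_rows: Moves the arm, as the interface text tells. Shifts and turns lie within -1 to 1; 1 stands for 3 cm of shift or 8 degrees of turn. Its arguments: {"type":"object","properties":{"rows":{"type":"array"},"hand":{"type":"number"}},"required":["rows"]}

```bash
mkdir -p pics; ls; cat > h.py <<'E'
import numpy as np, cv2
from scipy.spatial.transform import Rotation as R
from plant import get_obs, capture, bot, spot_in, trace, pinpoint
def cam(name):
    o=get_obs() if name=="wrist" else None
    c=capture(name); f=200/np.tan(np.radians(c["fov_y"])/2)
    K=np.array([[f,0,c["cx"]],[0,f,c["cy"]],[0,0,1]])
    if name=="wrist":
        T=np.eye(4);T[:3,:3]=R.from_euler("xyz",o["tcp_rot"]).as_matrix();T[:3,3]=o["tool_pos"]
        W=np.linalg.inv(T@np.array(c["hand_eye"])); Rm,t=W[:3,:3],W[:3,3]
    else: Rm=cv2.Rodrigues(np.array(c["rvec"],float))[0]; t=np.array(c["tvec"],float).ravel()
    return dict(img=c["frame"],K=K,R=Rm,t=t,P=K@np.c_[Rm,t])
def ray(c,at):
    d=c["R"].T@np.linalg.inv(c["K"])@np.array([at[1],at[0],1.]); return -c["R"].T@c["t"],d
def onz(c,at,z):
    o,d=ray(c,at); return o+d*(z-o[2])/d[2]
def tri(*va):
    A=np.zeros((3,3));b=np.zeros(3)
    for c,at in va:
        o,d=ray(c,at);d=d/np.linalg.norm(d);M=np.eye(3)-np.outer(d,d);A+=M;b+=M@o
    p=np.linalg.solve(A,b); return p
def proj(c,p):
    q=c["P"]@np.append(p,1); return q[1]/q[2],q[0]/q[2]
def save(c,n,crop=None,s=1):
    im=c["img"][:,:,::-1]
    if crop: im=im[crop[0]:crop[1],crop[2]:crop[3]]
    cv2.imwrite("pics/"+n,cv2.resize(im,None,fx=s,fy=s,interpolation=cv2.INTER_CUBIC))
E
python3 - <<'E'
from h import *
np.set_printoptions(precision=1,suppress=True)
V={n:cam(n) for n in("top","side")}
for n in V: save(V[n],n+"0.png")
for n in V: print(n,-V[n]["R"].T@V[n]["t"],V[n]["K"][0,0])
for q in "slab seal_mid seal_near seal_far grip hinge disc block phone mug jar brush clamp".split():
    for n in V:
        print(q,n,[(np.round(d["at"],1).tolist(),round(d["p"],2)) for d in pinpoint(q,n)[:4]])
E
```

```text
pics
top [ 347.6   -1.1 1612.1] 440.25978545579574
side [ 181.4  794.4 1074. ] 394.08531970611955
slab top [([225.4, 223.3], 0.81), ([133.4, 304.8], 0.67), ([280.3, 212.8], 0.55)]
slab side [([313.1, 296.1], 0.83), ([350.6, 352.6], 0.7)]
seal_mid top [([192.6, 295.9], 0.78), ([218.1, 427.3], 0.64), ([195.3, 319.6], 0.45)]
seal_mid side [([220.7, 301.5], 0.76), ([164.2, 300.8], 0.62)]
seal_near top [([179.5, 296.4], 0.41), ([270.9, 259.7], 0.29)]
seal_near side [([222.7, 313.8], 0.67)]
seal_far top [([178.2, 296.9], 0.9), ([162.0, 427.2], 0.36)]
seal_far side [([213.1, 287.5], 0.58)]
grip top [([211.4, 348.9], 0.57)]
grip side [([166.2, 346.5], 0.52)]
hinge top [([167.3, 348.0], 0.95)]
hinge side [([211.6, 313.0], 0.36)]
disc top []
disc side [([152.9, 369.2], 0.83), ([222.1, 314.0], 0.48)]
block top [([269.2, 257.5], 0.92)]
block side [([295.4, 368.4], 0.82), ([210.7, 315.4], 0.45)]
phone top [([252.0, 312.3], 0.69), ([212.1, 347.0], 0.43)]
phone side [([236.8, 371.3], 0.98)]
mug top [([170.0, 230.8], 0.69)]
mug side [([277.2, 239.8], 0.88), ([222.0, 313.0], 0.46)]
jar top [([163.7, 425.6], 0.6), ([273.1, 258.9], 0.23), ([221.1, 223.3], 0.17)]
jar side [([139.3, 324.4], 0.71), ([165.4, 300.1], 0.53), ([294.1, 365.7], 0.49)]
brush top [([282.0, 388.1], 0.87)]
brush side [([195.6, 423.5], 0.53)]
clamp top [([197.9, 322.2], 0.86)]
clamp side [([209.8, 315.0], 0.66)]
```

```bash
python3 - <<'E'
import cv2
t=cv2.imread("pics/top0.png")[90:320,170:470]; cv2.imwrite("pics/topc.png",cv2.resize(t,None,fx=2.6,fy=2.6,interpolation=cv2.INTER_CUBIC))
t=cv2.imread("pics/side0.png")[110:400,180:500]; cv2.imwrite("pics/sidec.png",cv2.resize(t,None,fx=2,fy=2,interpolation=cv2.INTER_CUBIC))
E
```

```text
(no output)
```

View pics/topc.png

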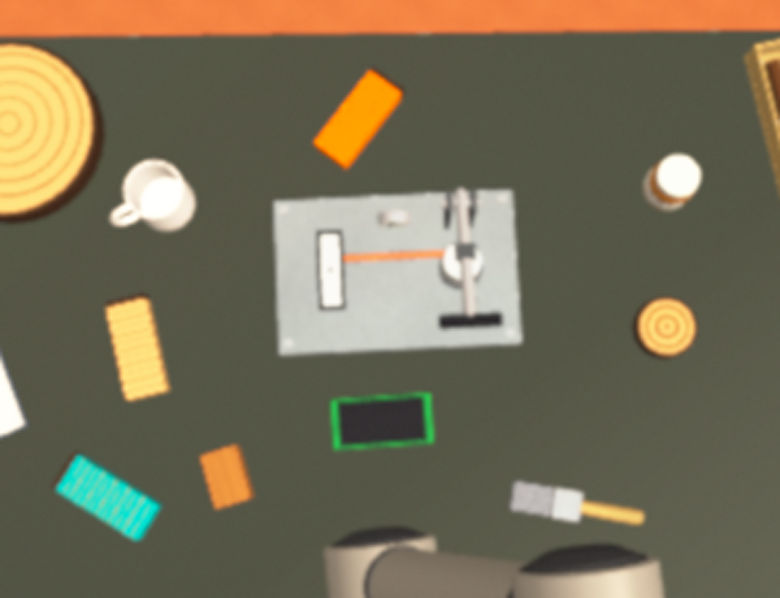

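View pics/sidec.png

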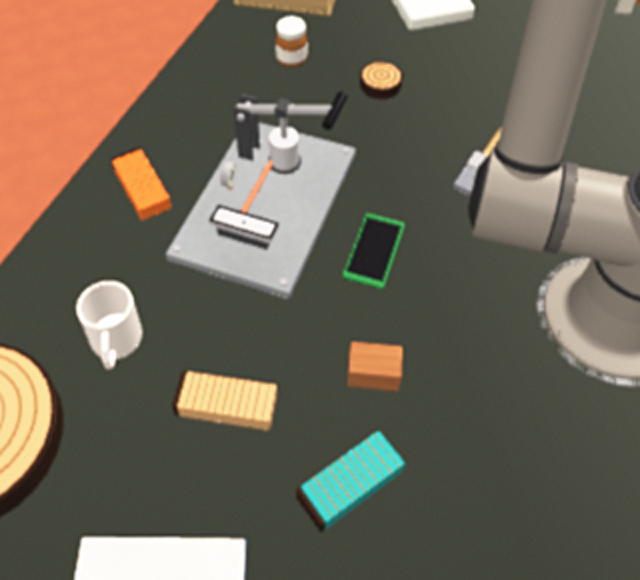

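The top view shows three look-alikes: the pale slab with brown lines at full-frame (224,223), a turquoise one at (281,212) and an orange one at (135,308). I choose the pale one at (224,223), left of the unit. The seal centre is at about (194,297) and the lever grip at about (213,351).

```bash
python3 - <<'E'
from h import *
np.set_printoptions(precision=1,suppress=True)
V={n:cam(n) for n in("top","side")}
print("slab",tri((V["top"],(224.2,222.7)),(V["side"],(110+398/2,180+228/2))))
print("seal",tri((V["top"],(90+270/2.6,170+330/2.6)),(V["side"],(110+223/2,180+245/2))))
print("grip",tri((V["top"],(90+320/2.6,170+470/2.6)),(V["side"],(110+110/2,180+335/2))))
m=[d for d in trace("slab","top") if abs(d["at"][1]-223)<12 and abs(d["at"][0]-224)<12][0]["mask"]
c=cv2.findContours(m.astype(np.uint8),0,2)[0]; c=max(c,key=cv2.contourArea)[:,0]
w=np.array([onz(V["top"],(p[1],p[0]),30)[:2] for p in c],np.float32)
print(cv2.minAreaRect(w))
w=np.array([onz(V["top"],(90+a/2.6,170+b/2.6),20)[:2] for a,b in((202,274),(354,280),(190,513),(343,521))]);print("base",w,w.mean(0))
print(get_obs()["time"], get_obs()["tcp_rot"])
E
```

```text
slab [485.1 369.3  23.8]
seal [589.3  97.4  58.4]
grip [506.4 -86.5 182.6]
((492.6943054199219, 367.0436706542969), (146.4633026123047, 66.79769897460938), 13.972905158996582)
base [[ 693.7  180.1]
 [ 477.2  169.2]
 [ 709.4 -159.2]
 [ 491.8 -166.8]] [593.    5.8]
1.55 [3.1 0.  0.3]
```

Emit:
play_rows(rows=[[[1,0.6,0.7],[0,0,0]],[[1,0.6,0.7],[0,0,0]],[[1,0.6,0.6],[0,0,0]],[[1,0.7,0],[0,0,0]],[[1,0.8,0],[0,0,0]],[[1,1,0],[0,0,0]],[[1,1,0],[0,0,0]],[[1,1,0],[0,0,0]],[[1,1,0],[0,0,0]],[[1,1,0],[0,0,0]],[[0.5,1,0],[0,0,0]],[[0,1,0],[0,0,0]]], hand=1)

```text
time: 3.05
tool_pos: [450.7, -197.2, 300.4]
tcp_rot: [-3.141, -0.0, 0.261]
contact_force: [0.1, -0.1, -0.2]
grip_width: 92.1
finger_force: 0.0
```

Emit:
play_rows(rows=[[[0.4,1,0],[0,0,0]],[[0.4,1,0],[0,0,0]],[[0.4,1,0],[0,0,0]],[[0.4,1,0],[0,0,0]],[[0.4,1,0],[0,0,0]],[[0.4,1,0],[0,0,0]],[[0.4,1,0],[0,0,0]],[[0.4,1,0],[0,0,0]],[[0.4,1,0],[0,0,0]],[[0,1,0],[0,0,0]],[[0,0,0],[0,0,0]]])

```text
time: 4.42
tool_pos: [557.7, 103.3, 300.5]
tcp_rot: [-3.141, 0.0, 0.263]
contact_force: [0.3, -1.0, -0.1]
grip_width: 91.8
finger_force: 0.0
```

```bash
python3 - <<'E'
from h import *
np.set_printoptions(precision=1,suppress=True)
c=cam("wrist"); save(c,"w1.png"); np.savez("w1.npz",**c)
print(-c["R"].T@c["t"],c["R"],c["K"][0,0],onz(c,(200,320),60),[onz(c,p,60) for p in((0,0),(0,639),(399,0),(399,639))])
for q in("seal_mid","seal_near","seal_far","grip","hinge","slab"):
    print(q,[(np.round(d["at"],1),onz(c,d["at"],60),round(d["p"],2)) for d in pinpoint(q,"wrist")[:2]])
E
```

```text
[631.8 123.7 444.1] [[ 0.3 -1.  -0. ]
 [-0.9 -0.2  0.3]
 [-0.3 -0.1 -1. ]] 299.08676071119936 [519.7  95.7  60. ] [array([652.8, 501.5,  60. ]), array([ 837.5, -188.5,   60. ]), array([ 44.8, 523.6,  60. ]), array([ 322. , -509.2,   60. ])]
seal_mid [(array([145.2, 336.1]), array([595.3,  94.6,  60. ]), 0.75)]
seal_near [(array([184.5, 324.7]), array([542. ,  95.2,  60. ]), 0.7)]
seal_far [(array([102.5, 343.3]), array([647.3, 100.2,  60. ]), 0.67)]
grip []
hinge [(array([126.4, 523.8]), array([ 678.4, -125.5,   60. ]), 0.66)]
slab [(array([160.9, 135.4]), array([509. , 339.4,  60. ]), 0.77), (array([156.1, 390.6]), array([600.1,  23.2,  60. ]), 0.65)]
```

View pics/w1.png

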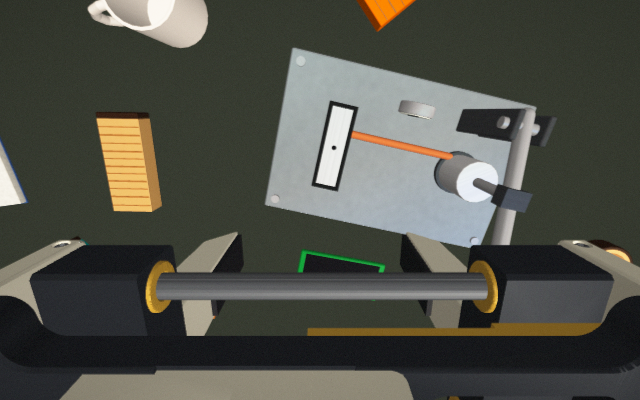

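The wrist view shows the seal frame with corners near px (x,y) (332,101), (358,107), (340,190) and (313,185). The pale slab, its bark end far, spans (97,113) to (160,211), and the choice holds. Next: a second wrist view for triangulation.

Emit:
play_rows(rows=[[[-0.5,1,0],[0,0,0]],[[-0.5,1,0],[0,0,0]],[[-0.5,1,0],[0,0,0]],[[-0.5,1,0],[0,0,0]],[[-0.5,1,0],[0,0,0]],[[-0.5,1,0],[0,0,0]],[[0,1,0],[0,0,0]],[[0,0,0],[0,0,0]]])

```text
time: 5.78
tool_pos: [467.7, 312.7, 300.6]
tcp_rot: [-3.141, -0.0, 0.262]
contact_force: [0.3, -0.4, -0.3]
grip_width: 91.7
finger_force: 0.0
```

```bash
python3 - <<'E'
from h import *
np.set_printoptions(precision=1,suppress=True)
c=cam("wrist"); save(c,"w2.png",s=1.25); np.savez("w2.npz",**c)
a=dict(np.load("w1.npz"))
def seal(c,near):
    # black frame: dark pixels forming frame with hull around the plate
    g=cv2.cvtColor(c["img"],6); u,v=[int(round(x)) for x in near]
    r=55; g=g[max(u-r,0):u+r,max(v-r,0):v+r]; o=(max(v-r,0),max(u-r,0))
    n,l,st,ce=cv2.connectedComponentsWithStats((g<70).astype(np.uint8))
    k=[i for i in range(1,n)]
    best=min(k,key=lambda i:np.hypot(*(st[i,:2]+st[i,2:4]/2+np.array(o)-[near[1],near[0]]))if st[i,4]>100 else 1e9)
    p=np.argwhere(l==best)[:,::-1].astype(np.float32)+np.array(o,np.float32)
    q=cv2.convexHull(p); return cv2.minAreaRect(q),q[:,0],st[best]
def top(c,ats):
    pass
for nm,cc in(("w1",a),("w2",c)):
    near=proj(cc,[594,96,60]); rr,q,st=seal(cc,near)
    w=np.array([onz(cc,(p[1],p[0]),60)[:2] for p in q],np.float32)
    print(nm,near,st,rr,"world",cv2.minAreaRect(w))
for q in("seal_mid","seal_near","seal_far","slab","grip","hinge"):
    print(q,[(np.round(d["at"],1),onz(c,d["at"],0 if q=="slab" else 60),round(d["p"],2)) for d in pinpoint(q,"wrist")[:2]])
E
```

```text
w1 (np.float64(145.94097600450448), np.float64(334.7821189731842)) [ 32  10  46  90 650] ((334.0756530761719, 145.76718139648438), (28.411821365356445, 86.65383911132812), 12.804265975952148) world ((591.805419921875, 96.80235290527344), (109.01908874511719, 35.438201904296875), 2.465622663497925)
w2 (np.float64(119.11938498219757), np.float64(516.8196895676946)) [ 23   8  62  94 915] ((515.594482421875, 119.0357666015625), (29.246654510498047, 98.28089141845703), 20.72555923461914) world ((591.5372314453125, 97.83372497558594), (109.30850982666016, 37.05132293701172), 2.476861000061035)
seal_mid [(array([118.7, 514.1]), array([593.6,  99.5,  60. ]), 0.93)]
seal_near [(array([160.6, 497.4]), array([540.1,  97.5,  60. ]), 0.81)]
seal_far [(array([ 74.4, 529.5]), array([645.2, 104. ,  60. ]), 0.9)]
slab [(array([256.5, 238.1]), array([283.8, 405.9,   0. ]), 0.71), (array([139.1, 287. ]), array([489.6, 371.2,   0. ]), 0.57)]
grip []
hinge []
```

View pics/w2.png

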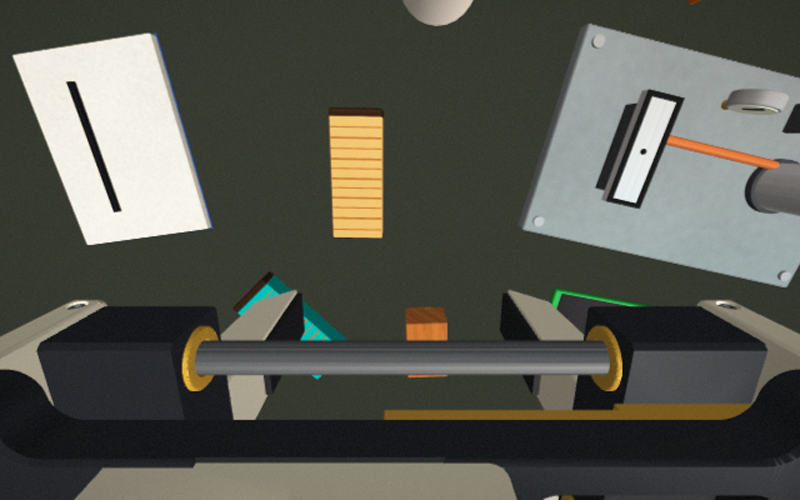

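```bash
python3 - <<'E'
from h import *
np.set_printoptions(precision=1,suppress=True)
a=dict(np.load("w1.npz"));c=dict(np.load("w2.npz"))
for nm,cc in(("w1",a),("w2",c)):
    h=cv2.cvtColor(cc["img"],cv2.COLOR_RGB2HSV); u,v=[int(x) for x in proj(cc,[488,368,30])]
    print(nm,u,v,"hsv rows",h[u-3:u+4:3,v-25:v+26:3].tolist()[1])
    for vmin in(120,215,):
        m=((h[...,0]>8)&(h[...,0]<32)&(h[...,1]>60)&(h[...,2]>vmin)).astype(np.uint8)
        m=cv2.morphologyEx(m,cv2.MORPH_CLOSE,np.ones((5,5)))
        n,l,st,ce=cv2.connectedComponentsWithStats(m); i=l[u,v]
        q=cv2.convexHull(np.argwhere(l==i)[:,::-1].astype(np.float32))[:,0]
        w=np.array([onz(cc,(p[1],p[0]),30)[:2] for p in q],np.float32)
        print(nm,vmin,st[i],cv2.minAreaRect(w),cv2.boxPoints(cv2.minAreaRect(w)))
# heights by triangulation
print("seal c",tri((a,(145.77,334.08)),(c,(119.04,515.59))))
print("slab near-left, near-right top", tri((a,(211,113)),(c,(237/1.25,334/1.25))),tri((a,(211,155)),(c,(237/1.25,382/1.25))))
E
```

```text
w1 166 126 hsv rows [[44, 54, 61], [21, 78, 69], [15, 182, 203], [15, 184, 204], [15, 180, 204], [15, 183, 204], [15, 183, 202], [15, 184, 202], [15, 183, 201], [15, 186, 202], [15, 186, 201], [15, 186, 192], [16, 180, 204], [16, 178, 213], [16, 175, 214], [16, 154, 172], [17, 152, 174]]
w1 120 [  96  118   66   94 4763] ((489.2322692871094, 362.2436218261719), (131.73382568359375, 71.86028289794922), 13.8602876663208) [[416.7 381.3]
 [433.9 311.6]
 [561.8 343.1]
 [544.6 412.9]]
w1 215 [  97  119   55   93 3634] ((487.3715515136719, 369.2568359375), (130.11517333984375, 55.192726135253906), 13.998006820678711) [[417.6 380.3]
 [430.9 326.7]
 [557.2 358.2]
 [543.8 411.8]]
w2 142 286 hsv rows [[45, 46, 56], [17, 125, 90], [15, 183, 196], [16, 177, 206], [16, 172, 213], [15, 171, 212], [15, 175, 210], [16, 172, 210], [16, 164, 218], [17, 166, 224], [17, 168, 223], [17, 163, 224], [18, 158, 228], [17, 149, 232], [18, 154, 232], [17, 145, 134], [38, 47, 60]]
w2 120 [ 263   92   44   99 4104] ((487.0029602050781, 369.68402099609375), (131.6590576171875, 57.137542724609375), 13.970263481140137) [[416.2 381.5]
 [430.  326.1]
 [557.8 357.9]
 [544.  413.3]]
w2 215 [ 264   93   42   97 3907] ((487.00244140625, 369.9730224609375), (130.1318817138672, 54.69956970214844), 14.047272682189941) [[417.2 380.7]
 [430.5 327.6]
 [556.8 359.2]
 [543.5 412.3]]
seal c [593.9  96.8  58.9]
slab near-left, near-right top [417.6 379.7  32.9] [428.1 326.6  20.9]
```

Emit:
play_rows(rows=[[[0.38,1,0],[0,0,-0.13]],[[0.38,0.93,-0.4],[0,0,0]],[[0,0,-1],[0,0,0]],[[0,0,-1],[0,0,0]],[[0,0,-1],[0,0,0]],[[0,0,-1],[0,0,0]],[[0,0,-1],[0,0,0]],[[0,0,-1],[0,0,0]],[[0,0,-1],[0,0,0]],[[0,0,0],[0,0,0]]], hand=1)

```text
time: 7.38
tool_pos: [489.5, 368.3, 76.6]
tcp_rot: [3.14, 0.005, 0.241]
contact_force: [-0.2, 0.1, 1.2]
grip_width: 91.8
finger_force: 0.0
```

```bash
python3 - <<'E'
from h import *
c=cam("wrist"); save(c,"w3.png")
o=get_obs(); print(o["tool_pos"],o["tcp_rot"])
E
```

```text
[490.58200027 368.96295967  78.38542386] [3.14097872e+00 1.65420880e-03 2.41102912e-01]
```

View pics/w3.png

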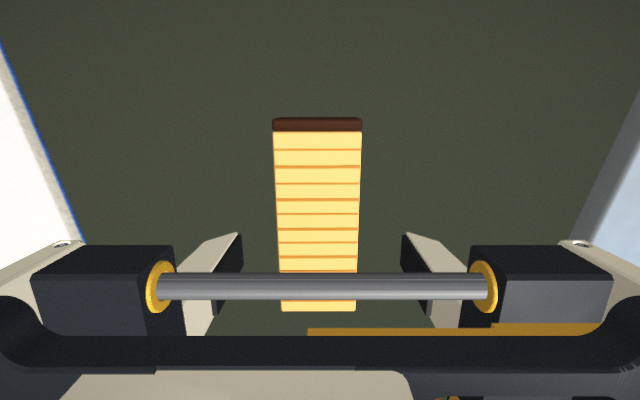

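The slab lies centred between the open fingers (columns 273–362, bark end at row 125), aligned with the jaws. Descending and gripping.

Emit:
play_rows(rows=[[[0,0.04,-0.7],[0,0,0]],[[0,0,-0.7],[0,0,0]],[[0,0,-0.4],[0,0,0]],[[0,0,-0.2],[0,0,0]],[[0,0,0],[0,0,0]]])

```text
time: 8.05
tool_pos: [491.0, 370.8, 19.2]
tcp_rot: [-3.142, -0.001, 0.242]
contact_force: [0.3, -0.0, -0.2]
grip_width: 91.9
finger_force: 0.0
```

Emit:
play_rows(rows=[[[0,0,0],[0,0,0]],[[0,0,0],[0,0,0]],[[0,0,0],[0,0,0]],[[0,0,0],[0,0,0]],[[0,0,0],[0,0,0]],[[0,0,0],[0,0,0]],[[0,0,0],[0,0,0]]], hand=-1)

```text
time: 8.93
tool_pos: [490.7, 370.8, 18.9]
tcp_rot: [3.142, -0.0, 0.242]
contact_force: [0.0, 0.7, 1.9]
grip_width: 55.8
finger_force: 30.0
```

Emit:
play_rows(rows=[[[0,0,0.5],[0,0,0]],[[0,0,1],[0,0,0]],[[0,0,1],[0,0,0]],[[0,0,1],[0,0,0]],[[0,-0.5,0.5],[0,0,0]],[[0.4,-1,0],[0,0,-0.3]],[[0.5,-1,0],[0,0,-0.3]],[[0.5,-1,0],[0,0,-0.3]],[[0.5,-1,0],[0,0,-0.3]],[[0.5,-1,0],[0,0,-0.23]],[[0.5,-1,0],[0,0,0]],[[0.48,-1,0],[0,0,0]]])

```text
time: 10.42
tool_pos: [591.7, 143.6, 138.3]
tcp_rot: [3.141, 0.002, 0.042]
contact_force: [0.2, -0.1, -2.8]
grip_width: 55.7
finger_force: 30.0
```

Emit:
play_rows(rows=[[[0,-1,0],[0,0,0]],[[0,-0.6,0],[0,0,0]],[[0,0,0],[0,0,0]],[[0,0,0],[0,0,0]],[[0,0,0],[0,0,0]]])

```text
time: 11.05
tool_pos: [591.9, 98.8, 138.8]
tcp_rot: [-3.142, -0.0, 0.043]
contact_force: [0.8, -0.1, -2.3]
grip_width: 56.0
finger_force: 30.0
```

```bash
python3 - <<'E'
from h import *
c=cam("wrist"); save(c,"w4.png"); np.savez("w4.npz",**c)
o=get_obs(); print(o["tool_pos"],o["tcp_rot"],o["grip_width"],o["time"])
E
```

```text
[591.92814387  98.73965368 138.77102699] [-3.14152499e+00  4.41386997e-06  4.33569532e-02] 55.479490529287794 11.1
```

View pics/w4.png

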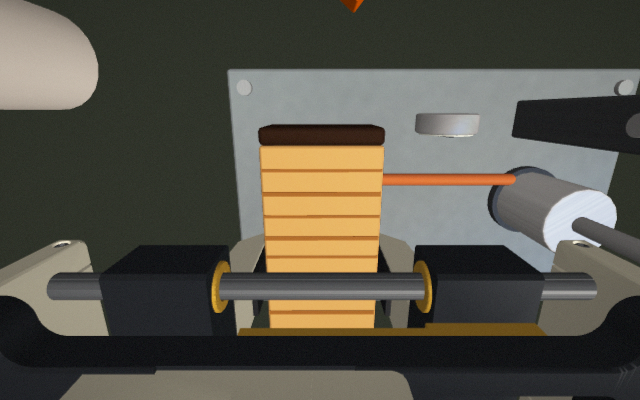

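Emit:
play_rows(rows=[[[0,-0.05,-0.6],[0,0,0]],[[0,0,-0.6],[0,0,0]],[[0,0,-0.4],[0,0,0]],[[0,0,-0.2],[0,0,0]],[[0,0,-0.1],[0,0,0]],[[0,0,0],[0,0,0]],[[0,0,0],[0,0,0]]])

```text
time: 11.98
tool_pos: [592.4, 96.2, 82.3]
tcp_rot: [3.142, -0.001, 0.042]
contact_force: [0.1, 0.0, -1.2]
grip_width: 55.5
finger_force: 30.0
```

Emit:
play_rows(rows=[[[0,0.03,-0.05],[0,0,0]],[[0,0,-0.04],[0,0,0]],[[0,0,0],[0,0,0]],[[0,0,0],[0,0,0]]])

```text
time: 12.48
tool_pos: [592.1, 97.1, 79.0]
tcp_rot: [3.141, 0.0, 0.042]
contact_force: [0.4, 1.1, -2.3]
grip_width: 56.0
finger_force: 30.0
```

Emit:
play_rows(rows=[[[0,0,-0.03],[0,0,0]],[[0,0,0],[0,0,0]],[[0,0,0],[0,0,0]]])

```text
time: 12.85
tool_pos: [592.2, 97.1, 78.8]
tcp_rot: [3.141, -0.001, 0.042]
contact_force: [-3.0, -0.5, 5.8]
grip_width: 55.7
finger_force: 30.0
```

Contact (+6 N upward). Releasing, then rising.

Emit:
play_rows(rows=[[[0,0,0],[0,0,0]],[[0,0,0],[0,0,0]],[[0,0,0],[0,0,0]],[[0,0,0],[0,0,0]],[[0,0,0],[0,0,0]],[[0,0,0],[0,0,0]]], hand=1)

```text
time: 13.6
tool_pos: [592.1, 97.1, 78.1]
tcp_rot: [3.142, 0.0, 0.042]
contact_force: [-0.7, -0.2, 0.6]
grip_width: 91.7
finger_force: 0.0
```

Emit:
play_rows(rows=[[[0,0,0.3],[0,0,0]],[[0,0,0.7],[0,0,0]],[[0,0,1],[0,0,0]],[[0,0,1],[0,0,0]],[[0,0,1],[0,0,0]],[[0,0,1],[0,0,0]],[[0,0,1],[0,0,0]],[[0,0,1],[0,0,0]],[[-0.3,0,0.5],[0,0,0]],[[-0.5,-0.2,0],[0,0,0]],[[-0.2,0,0],[0,0,0]],[[0,0,0],[0,0,0]]])

```text
time: 15.1
tool_pos: [561.6, 91.3, 303.0]
tcp_rot: [-3.142, 0.0, 0.042]
contact_force: [-0.5, 0.0, -0.1]
grip_width: 91.9
finger_force: 0.0
```

```bash
python3 - <<'E'
from h import *
np.set_printoptions(precision=1,suppress=True)
c=cam("wrist"); save(c,"w5.png"); np.savez("w5.npz",**c)
o=get_obs(); print(o["tool_pos"],o["tcp_rot"],o["grip_width"],o["time"])
h=cv2.cvtColor(c["img"],cv2.COLOR_RGB2HSV); u,v=[int(x) for x in proj(c,[592,97,90])]
m=((h[...,0]>8)&(h[...,0]<32)&(h[...,1]>60)&(h[...,2]>120)).astype(np.uint8)
m=cv2.morphologyEx(m,cv2.MORPH_OPEN,np.ones((9,9)));m=cv2.morphologyEx(m,cv2.MORPH_CLOSE,np.ones((7,7)))
n,l,st,ce=cv2.connectedComponentsWithStats(m); i=l[u,v]
q=cv2.convexHull(np.argwhere(l==i)[:,::-1].astype(np.float32))[:,0]
w=np.array([onz(c,(p[1],p[0]),90)[:2] for p in q],np.float32)
print(st[i],cv2.minAreaRect(w),cv2.boxPoints(cv2.minAreaRect(w)))
for k in("top","side"):
    d=cam(k); print("grip",k,[(np.round(x["at"],1),onz(d,x["at"],180),round(x["p"],2)) for x in pinpoint("grip",k)[:2]])
    save(d,k+"5.png",(110,250,230,400),4)
E
```

```text
[561.9  91.3 302.9] [-3.1  0.   0. ] 91.91561895246372 15.15
[ 293   96   50  111 5235] ((588.093994140625, 97.27824401855469), (130.38253784179688, 55.977569580078125), 2.391855239868164) [[521.8 122.5]
 [524.1  66.6]
 [654.4  72. ]
 [652.1 128. ]]
grip top [(array([213.7, 350. ]), array([504.4, -84.2, 180. ]), 0.73)]
grip side [(array([137.4, 324.5]), array([ 633.9, -188.2,  180. ]), 0.65)]
```

View pics/w5.png

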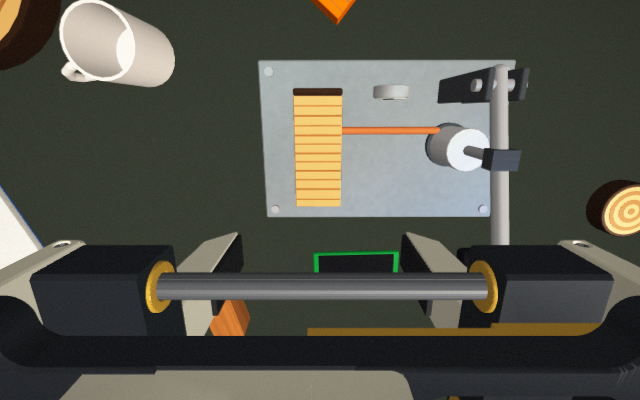

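View pics/side5.png

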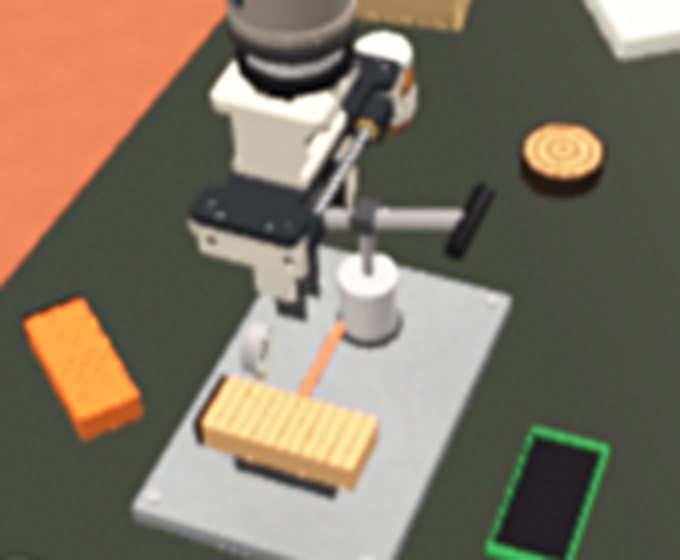

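The slab's pale top measures 130x56 mm at z=90. Adding the bark end gives a centre of about (592.6, 97.3) and yaw 2.4°, which covers the seal; the side view shows it flat. The grip is at side px (164,347), giving about (505,-86,180). Closing the fingers and moving above it.

Emit:
play_rows(rows=[[[-0.3,-1,0],[0,0,0]],[[-0.3,-1,0],[0,0,0]],[[-0.3,-1,0],[0,0,0]],[[-0.3,-1,0],[0,0,0]],[[-0.3,-1,0],[0,0,0]],[[-0.3,-0.9,0],[0,0,0]],[[-0.1,0,-0.7],[0,0,0]],[[0,0,-0.7],[0,0,0]],[[0,0,-0.7],[0,0,0]],[[0,0,-0.4],[0,0,0]],[[0,0,0],[0,0,0]],[[0,0,0],[0,0,0]]], hand=-1)

```text
time: 16.85
tool_pos: [505.6, -86.0, 228.9]
tcp_rot: [3.141, -0.001, 0.042]
contact_force: [0.2, -0.1, 0.2]
grip_width: 0.4
finger_force: 0.0
```

```bash
python3 - <<'E'
from h import *
d=cam("side");save(d,"side6.png",(110,220,260,420),4);o=get_obs();print(o["tool_pos"],o["contact_force"])
E
```

```text
[505.59286805 -86.02506898 228.96560219] [ 0.16534424 -0.10416425  0.02350368]
```

View pics/side6.png

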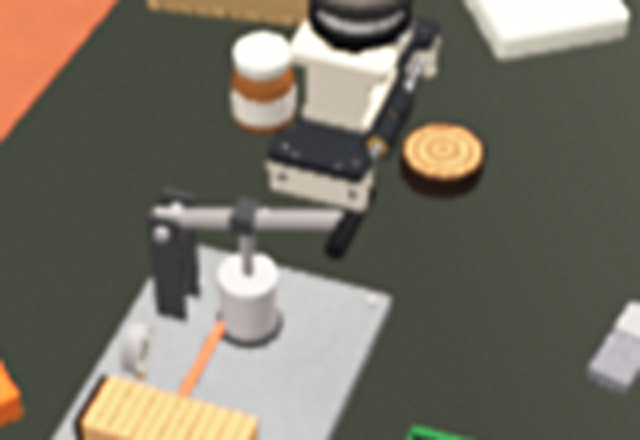

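The closed fingers sit behind the gripper body, just above the bar at crop px (345,230). Pressing now, watching the force.

Emit:
play_rows(rows=[[[-0.05,0,-0.5],[0,0,0]],[[0,0,-0.5],[0,0,0]],[[-0.05,0,-0.4],[0,0,0]],[[0,0,0],[0,0,0]],[[0,0,0],[0,0,0]]])

```text
time: 17.52
tool_pos: [501.5, -86.0, 186.6]
tcp_rot: [3.141, 0.001, 0.042]
contact_force: [-5.4, -1.3, 6.1]
grip_width: 0.8
finger_force: 3.1
```

Emit:
play_rows(rows=[[[-0.1,0,-0.6],[0,0,0]],[[0,0,-0.6],[0,0,0]],[[0.05,0,-0.6],[0,0,0]],[[0.1,0,-0.5],[0,0,0]],[[0.05,0,-0.4],[0,0,0]],[[0,0,-0.1],[0,0,0]],[[0,0,0],[0,0,0]],[[0,0,0],[0,0,0]]])

```text
time: 18.52
tool_pos: [504.9, -85.9, 103.2]
tcp_rot: [3.141, 0.0, 0.042]
contact_force: [-6.6, -0.2, 10.7]
grip_width: 0.5
finger_force: 5.6
```

Emit:
play_rows(rows=[[[0,0,-0.06],[0,0,0]],[[0,0,0],[0,0,0]],[[0,0,0],[0,0,0]]])

```text
time: 18.9
tool_pos: [505.0, -86.0, 102.5]
tcp_rot: [3.141, -0.001, 0.042]
contact_force: [-9.0, 1.2, 20.6]
grip_width: 0.8
finger_force: 10.7
```

At the stop (20 N). Going back up, clear of the bar.

Emit:
play_rows(rows=[[[-0.05,0,0.6],[0,0,0]],[[-0.1,0,0.6],[0,0,0]],[[-0.05,0,0.6],[0,0,0]],[[0.05,0,0.6],[0,0,0]],[[0,0,0.6],[0,0,0]],[[0,0,0.6],[0,0,0]],[[0,0,0.4],[0,0,0]],[[0,0,0],[0,0,0]],[[0,0,0],[0,0,0]],[[0,0,0],[0,0,0]],[[0,0,0],[0,0,0]]])

```text
time: 20.27
tool_pos: [500.4, -85.8, 219.8]
tcp_rot: [-3.141, 0.001, 0.042]
contact_force: [-0.3, 0.6, 0.2]
grip_width: 0.6
finger_force: 0.0
```

```bash
python3 - <<'E'
from h import *
d=cam("side");p=cv2.imread("pics/side6.png");save(d,"side7.png",(110,220,260,420),4);q=cv2.imread("pics/side7.png")
e=cv2.absdiff(p,q).max(2); print("slab diff",(e[370:,60:260]>40).mean(),"bar/lever diff",(e[205:230,160:300]>40).mean(),(e[225:260,325:350]>40).mean())
E
```

```text
slab diff 0.0 bar/lever diff 0.0017142857142857142 0.0
```

Slab and lever are back exactly as before. Second stroke.

Emit:
play_rows(rows=[[[0.05,0,-0.5],[0,0,0]],[[0,0,-0.5],[0,0,0]],[[-0.05,0,-0.6],[0,0,0]],[[-0.05,0,-0.6],[0,0,0]],[[0,0,-0.6],[0,0,0]],[[0.05,0,-0.5],[0,0,0]],[[0.1,0,-0.4],[0,0,0]],[[0.05,0,-0.2],[0,0,0]],[[0,0,-0.06],[0,0,0]],[[0,0,0],[0,0,0]],[[0,0,0],[0,0,0]]])

```text
time: 21.7
tool_pos: [503.1, -85.8, 102.2]
tcp_rot: [-3.141, 0.004, 0.042]
contact_force: [-11.1, 0.1, 22.2]
grip_width: 0.3
finger_force: 11.2
```

Emit:
play_rows(rows=[[[-0.05,0,0.6],[0,0,0]],[[-0.1,0,0.6],[0,0,0]],[[0,0,0.6],[0,0,0]],[[0.05,0,0.6],[0,0,0]],[[0,0,0.6],[0,0,0]],[[0,0,0.6],[0,0,0]],[[0,0,0.4],[0,0,0]],[[0,0,0],[0,0,0]],[[0,0,0],[0,0,0]],[[0,0,0],[0,0,0]],[[0,0,0],[0,0,0]]])

```text
time: 23.08
tool_pos: [501.9, -85.9, 221.0]
tcp_rot: [-3.141, 0.001, 0.042]
contact_force: [-0.6, 0.0, 0.4]
grip_width: 0.1
finger_force: 0.0
```

Emit:
play_rows(rows=[[[0.05,0,-0.5],[0,0,0]],[[0,0,-0.5],[0,0,0]],[[-0.05,0,-0.6],[0,0,0]],[[-0.05,0,-0.6],[0,0,0]],[[0,0,-0.6],[0,0,0]],[[0.05,0,-0.5],[0,0,0]],[[0.1,0,-0.4],[0,0,0]],[[0.05,0,-0.2],[0,0,0]],[[0,0,-0.06],[0,0,0]],[[0,0,0],[0,0,0]],[[0,0,0],[0,0,0]]])

```text
time: 24.45
tool_pos: [504.6, -85.7, 102.7]
tcp_rot: [-3.141, 0.004, 0.042]
contact_force: [-7.8, 0.2, 15.4]
grip_width: 0.7
finger_force: 8.5
```

Emit:
play_rows(rows=[[[-0.05,0,0.6],[0,0,0]],[[-0.1,0,0.6],[0,0,0]],[[0,0,0.6],[0,0,0]],[[0.05,0,0.6],[0,0,0]],[[0,0,0.6],[0,0,0]],[[0,0,0.6],[0,0,0]],[[0,0,0.8],[0,0,0]],[[0,0,0.8],[0,0,0]],[[0,0,0],[0,0,0]],[[0,0,0],[0,0,0]],[[0,0,0],[0,0,0]],[[0,0,0],[0,0,0]]])

```text
time: 25.95
tool_pos: [503.3, -85.8, 257.9]
tcp_rot: [-3.141, 0.001, 0.042]
contact_force: [-1.3, 0.0, 0.1]
grip_width: 0.2
finger_force: 0.0
```

```bash
python3 - <<'E'
from h import *
d=cam("side");p=cv2.imread("pics/side6.png");save(d,"side8.png",(110,220,260,420),4);q=cv2.imread("pics/side8.png")
e=cv2.absdiff(p,q).max(2); print("slab diff",(e[370:,60:260]>40).mean(),"bar/lever diff",(e[205:230,160:300]>40).mean(),(e[225:260,325:350]>40).mean())
print(get_obs()["contact_force"],bot.close_job())
E
```

```text
slab diff 0.0 bar/lever diff 0.0 0.0
the job is handed in; nothing more can be done
[-0.92071435  0.45630296  0.72960986] None
```

I set the slab flat on the vacuum plate over the seal and worked the pump lever through three full strokes. In the last side view the slab had not shifted and the lever was back up. I handed the job in at about 26 s; no verdict came back.

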